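# Unlock the folding lid stay and close the sample chest

### The job

Close the sample chest: pull the red bar at the knee of its folding lid stay up and toward the chest's front, well past centre, so that the stay unlocks, then lower the lid and press it down until the ball catch at its front snaps in and the lid sits firmly on its rubber stop. Be gentle: do not force the lid against the locked stay, wrench the stay's foot in its rubber bush, let the lid drop or slam, or press on it with more than 15 N; leave the other things on the table where they are.

Things in the scene. Friction and masses are not known exactly. Their poses are not given: they have to be found in the camera images.
- chest: Plywood chest, 240 x 200 x 90 mm (x, y, z), fixed to the table; origin at the centre of its underside, x toward its back (where the lid is hinged), y to its left, z up. Its front faces the robot; the stay is on its right (-y) side. Inside, below the rim, lie a white tin and a stack of cards, which stay there.
- lid (a joint): Opening of the plywood lid, rad: 0.83 at the start, propped by the stay (it rises from its hinge toward the robot); shut, on its rubber stop, it reads between 0 and 0.075 as the stop is set. 238 mm deep from hinge to front edge plus an 8 mm front fascia, 200 wide, 10 thick, about 0.25 kg. Friction hinges of 0.5 N m: unlocked, it stays where left; 1 to 4 N down at lid_press lowers it.
- lid_hinge (a point): Fixed point on the lid's hinge axis (parallel to the chest's y), midway along it, at the back rim, 93 mm above the table.
- lid_press (a point): Point on the lid's outer (top) face, on its centre line, 200 mm from the hinge axis and 38 mm from the front edge, a good place to push down with shut fingertips; moves with the lid, its z is the lid's outward normal, x runs to the hinge. It lies 10.5 mm off the underside's plane, which holds the hinge axis; shut, it is 103 to 119 mm above the table.
- stop_pad (a joint): Squeeze of the rubber stop under the lid's front, m, 0 when free, 25 N/mm. Stop and ball catch sit on one plate inside the middle of the front wall, set anywhere within 16 mm of height, not measured. Pushing down, the catch resists about 12 mm (at lid_press) before the stop and gives way under 4 to 8 N; the push eases, then the stop is felt: press on it with about 10 N; there the catch holds the lid.
- pull_bar (a point): Middle of the red pull bar at the stay's knee: round, 12 mm thick, 78 mm long, parallel to the chest's y, jutting out to the right, with an 18 mm flange at its end 28 mm beyond this point. The point is 67 mm outside the chest's right side. Pinch it from above, fingers closing along the chest's x. A sleeve that turns freely on its axle, at the end of the stay's lower arm.
- stay_pivot (a point): Middle of the slotted foot bracket on the chest's side, at the same chest y as pull_bar, 68 mm up. The lower arm's pin is clamped somewhere within 9 mm of it along the slot, which runs up and toward the chest's front, 0.86 rad from vertical; where is not measured. pull_bar moves on a 50.5 mm circle about the pin; it starts up and back (about 0.72 rad up from chest +x), unlocks up and forward.
- stay_knee (a joint): Bend of the stay's knee, rad: 0 locked (on its stop, sagging 7 mm below the arms' straight line), 0.20 straight (dead centre), beyond: unlocked, folding; about 2.9 when the lid is shut. Grows 1.46 rad per rad of swing of the lower arm. Lifting takes a few newton; left beyond 0.6 it stays; bend it to 0.7 to 0.9 before lowering the lid. The upper arm, 109.5 mm, is pinned to the lid's right edge.
- stay_foot (a joint): Give of the stay's pin in its rubber bush, m, 0 at rest, 3 N/mm, along a line 60 degrees up from the chest's +x. Pulling the bar off its circle, or pushing the lid while the stay is locked, deflects it; beyond 2 mm (6 N) counts as wrenched while the knee is bent under 0.65. So follow the pull of the bar: ease along the arm as soon as 1 or 2 N are felt there.
- mug: White mug, 78 x 116 x 97 mm; origin at the centre of its underside. A bystander: leave it.
- notebook: Purple notebook, 148 x 109 x 14 mm; origin at the centre of its underside. A bystander: leave it.
- oil_bottle: Clear bottle with black cap, 50 mm wide, 102 mm tall; origin at the centre of its underside. A bystander: leave it.
- scissors: Scissors with red handles, 87 x 199 x 9 mm; origin at the centre of its underside. A bystander: leave it.
- spectacles: Red-framed spectacles, 141 x 142 x 42 mm; origin at the centre of its underside. A bystander: leave it.
- masking_tape: Roll of tan masking tape, 98 mm wide, 25 mm high; origin at the centre of its underside. A bystander: leave it.

How it is judged:
By the outcome, as a careful person would: the job done as asked, in the order asked, and still so for the second after the job is handed in, with the robot touching nothing.
It also fails if it takes over 72 s, if anything falls off the work surface, if the arm or the gripper's body presses on something with over 40 N, if the wrist force passes 120 N, or if a joint passes its speed limit or range.

### The arm

A 6-joint arm with a two-finger parallel gripper is mounted at the origin on a cart in front of the work surface, level with it; the furniture and walls round the work are solid. World frame = base frame: x ahead of the robot, y to its left, z up, the work surface at z = 0. Lengths are in m, angles in rad, forces in N, time in s.
With the tool pointing down it reaches from about 0.275 to 0.825 m from the base axis. Payload 4.9 kg.
Tool frame: the origin (TCP) lies between the finger pads; the fingertips stand 11 mm ahead of it and the grasp point (between the pads) lies 8 mm behind it (arm.tip_reach is the distance from the TCP to the fingertips, in m); z points along the fingers, y is the line along which they close (so a half turn about z gives the same grasp; the last joint's range is limited). The gripper opens to 85 mm and grips with 20 to 120 N. Pads are 22 mm wide; open, the fingers measure 114 mm over their backs; the gripper's body (76 mm by 85 mm) begins 54 mm behind the grasp point. The pads swing forward as they close: fully open they stand 13 mm farther back than shut.
Start: joints at [1.186, 0.326, -0.193, 1.052, 0, 1.437], TCP at [0.136, 0.533, 0.242] pointing down, gripper open.
Joint ranges: [-2.65, 2.65], [-0.97, 1.79], [-1.3, 1.35], [-1.93, 2.1], [-1.47, 1.37], [-3.14, 3.14]. Speed limits (rad/s): [2.57, 2.57, 3.14, 3.14, 3.14, 3.14].

### API

Orientations are given as [roll, pitch, yaw] about the fixed x, y, z axes, in that order (R = Rz(yaw) Ry(pitch) Rx(roll)).
In Python, from plant import state, eyes, arm gives the robot as it stands.
- The arm moves only by the tool move_arm, never from a script. Its arguments are lists of equal length, an entry for each row: "delta_rot": the turn, a rotation vector about the tool's x, y, z each as a share of pi/2 rad, from -1 to 1, a list of three; "delta_pos": the shift along the tool's x, y, z each as a share of 300 mm, from -1 to 1, a list of three; "fingers": the opening, from -1 (shut) to 1 (fully open). In form: {"delta_rot": [[wx, wy, wz], ...], "delta_pos": [[x, y, z], ...], "fingers": [fingers, ...]}. A call has 1 to 20 rows; each row is the pose to reach, as a shift and turn from the pose commanded when the call began, along the tool's axes at that moment; what a row does not reach only later rows make up. A row lasts 1/8 s, in which the tool goes at most 62.5 mm and 10.7 degrees, less where a joint would pass 70% of its speed; a pose out of reach is approached as far as the arm can. A call with a number of a shift or a turn outside -1 to 1 is refused whole. A call with a gripper value outside its range is refused whole. The fingers move at their own pace and stop on an object; "force" is the grip in N (left out, the last holds). Time passes only in rows, so rows that repeat a pose let the fingers close. It gives the time, the measured TCP pose, the force, the opening and the grip force at its end, in the units of the state.
- state(): the state, without advancing time (a new reading comes with each control period).
- eyes.read_camera(name): name is "scene" or "top"; returns the picture (384x512x3 uint8, red, green, blue); there is no depth.
- eyes.camera_params(name): a dict with "fx", "fy", "cx", "cy" (pixels), "dist_coeffs" ([k1, k2, p1, p2, k3] as OpenCV has them; the pictures are not rectified), "pose" (4x4, takes a point from camera to world coordinates). Camera axes: x right, y up, looking along -z (the intrinsics and any distortion apply to the point x, -y, -z); pixel columns grow to the right and rows downward; lengths in m; the calibration is good to about 2 mm. A picture is of the moment at which its call begins. camera_params takes no time and is no camera call.
- arm.close_job(): hands the job in; it is judged then, once.
Trained networks look in the newest picture that a camera, given by its name, has taken for a name from the list of things; names that differ only in an ending like _2 or _b are one class to them, and where a whole thing is asked for, a point or a joint stands for the part that bears it (a point fixed in the world has none). Each returns a list of dicts, best first, with "score" (0 to 1); they miss things now and then, are a little off and sometimes report something else, mostly with a low value. They report only what shows in the picture. A call takes as long as a camera call.
- eyes.masks_of(camera, thing): "pixels" (384x512 bool, what is visible of it).
- eyes.spot_point(camera, thing): "location" ([x, y, z] in m, in world coordinates, good to about 4 mm: a listed point, or the origin of a listed thing).
The state is a dict: "time": time; "q": joint angles; "joint_velocities": joint speeds; "effort": joint torques, N m; "tcp_pos": TCP position; "tool_rot": TCP orientation; "contact_force": force on the tool from outside, world axes, zero at the start; "torque": the same for the moment, N m; "gripper_width": finger opening in m; "grasp_force": force on a finger pad.
Only numpy, scipy, OpenCV 4.12 (cv2) and the standard library are available. Lean on these libraries where they do the work, as an engineer would, in place of code of your own. Each camera call takes 0.05 s, during which the arm holds its last target. There are 200 camera calls.

## Working session

There is one attempt and no reset: what is moved stays moved. The work goes in short steps, Python scripts to look and compute and a tool call to move; the robot and the scene stay as the last step left them, time stands still between calls to the robot, and variables do not carry over. Pictures are saved under pics/ and viewed, at most 10 in all, crops included, and the job is handed in when it is done.

Besides the shell and the picture viewer there is one more tool, called after "Request:" in YAML: its name, and indented under it one key for each argument. move_arm: Moves the arm, as the interface text tells. Shift numbers are shares of 300 mm and turn numbers shares of pi/2 rad, none past 1 either way. Its arguments: {"type":"object","properties":{"delta_rot":{"type":"array"},"delta_pos":{"type":"array"},"fingers":{"type":"array"},"force":{"type":"number"}},"required":["delta_rot","delta_pos","fingers"]}

```bash
mkdir -p pics; python3 - <<'E'
from plant import state, eyes, arm
import cv2, numpy as np
s=state(); print({k:np.round(v,3).tolist() for k,v in s.items()})
a=eyes.read_camera("scene"); cv2.imwrite("pics/s0.png",a[:,:,::-1])
b=eyes.read_camera("top"); cv2.imwrite("pics/t0.png",b[:,:,::-1])
for c in("scene","top"):
  print(c,np.round(eyes.camera_params(c)["pose"],3).tolist())
  for n in("pull_bar","stay_pivot","lid_press","lid_hinge","chest","mug","oil_bottle","masking_tape"):
    print(n,[(np.round(d["location"],4).tolist(),round(d["score"],2)) for d in eyes.spot_point(c,n)[:2]])
E
```

```text
{'time': 0.0, 'q': [1.186, 0.327, -0.194, 1.052, -0.0, 1.437], 'joint_velocities': [-0.001, -0.0, -0.001, -0.0, -0.002, 0.0], 'effort': [-0.001, -44.339, 26.245, 0.015, -0.0, 0.0], 'tcp_pos': [0.136, 0.532, 0.241], 'tool_rot': [-3.14, -0.0, 2.891], 'contact_force': [0.164, -0.228, -0.359], 'torque': [-0.063, -0.037, 0.007], 'grasp_force': 0.0, 'gripper_width': 0.086}
scene [[0.82, 0.4, -0.41, -0.007], [-0.572, 0.548, -0.61, -0.881], [-0.019, 0.735, 0.678, 1.044], [0.0, 0.0, 0.0, 1.0]]
pull_bar [([0.4171, -0.4154, -0.0024], 0.62), ([0.4803, -0.0013, 0.1033], 0.37)]
stay_pivot [([0.4433, 0.0017, 0.0678], 0.56)]
lid_press [([0.5056, 0.1637, 0.2453], 0.66)]
lid_hinge [([0.6354, 0.155, 0.0889], 0.66)]
chest [([0.5147, 0.1647, -0.0041], 0.65)]
mug [([0.5484, 0.4134, -0.0031], 0.79)]
oil_bottle [([0.6649, 0.3886, 0.0008], 0.43)]
masking_tape [([0.5596, -0.3298, -0.0002], 0.7), ([0.4115, 0.4038, 0.0038], 0.6)]
top [[0.001, 0.994, -0.112, 0.335], [-1.0, -0.001, -0.022, -0.109], [-0.022, 0.112, 0.993, 1.781], [0.0, 0.0, 0.0, 1.0]]
pull_bar [([0.4766, -0.0031, 0.0981], 0.42)]
stay_pivot [([0.4447, -0.0032, 0.0706], 0.86)]
lid_press [([0.51, 0.1651, 0.2472], 0.91)]
lid_hinge [([0.6381, 0.1577, 0.0964], 0.7)]
chest [([0.5161, 0.1596, -0.0016], 0.95)]
mug [([0.5443, 0.414, -0.0035], 0.61)]
oil_bottle [([0.6607, 0.3875, 0.0015], 0.64)]
masking_tape []
```

View pics/s0.png

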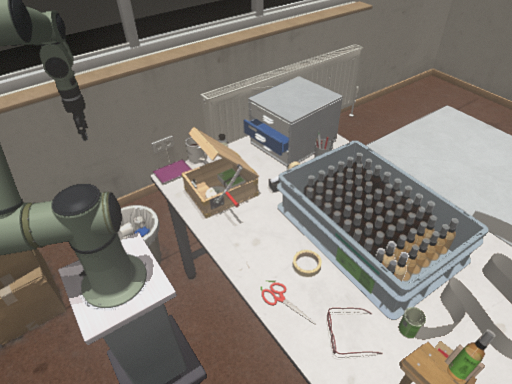

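View pics/t0.png

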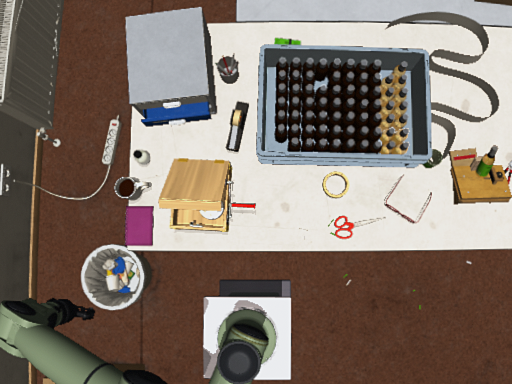

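```bash
cat > h.py <<'E'
import numpy as np, cv2
from plant import state, eyes, arm
def ray(c,uv):
    p=eyes.camera_params(c); K=np.array([[p["fx"],0,p["cx"]],[0,p["fy"],p["cy"]],[0,0,1]])
    n=cv2.undistortPoints(np.array([[uv]],float),K,np.array(p["dist_coeffs"]))[0,0]
    P=np.array(p["pose"]); d=P[:3,:3]@np.array([n[0],-n[1],-1]); return P[:3,3],d/np.linalg.norm(d)
def tri(uvs):
    A=np.zeros((3,3));b=np.zeros(3)
    for c,uv in uvs.items():
        o,d=ray(c,uv);M=np.eye(3)-np.outer(d,d);A+=M;b+=M@o
    x=np.linalg.solve(A,b); return x,[float(np.linalg.norm((np.eye(3)-np.outer(d,d))@(x-o))) for o,d in (ray(c,u) for c,u in uvs.items())]
def proj(c,X):
    p=eyes.camera_params(c);P=np.linalg.inv(p["pose"]);q=P[:3,:3]@np.array(X)+P[:3,3]
    K=np.array([[p["fx"],0,p["cx"]],[0,p["fy"],p["cy"]],[0,0,1]])
    return cv2.projectPoints(np.array([[q[0],-q[1],-q[2]]]),np.zeros(3),np.zeros(3),K,np.array(p["dist_coeffs"]))[0].ravel()
E
python3 - <<'E'
from h import *
for c in("scene","top"):
    print(c,proj(c,[.478,-.002,.1]))
    for d in eyes.masks_of(c,"pull_bar")[:3]:
        ys,xs=np.nonzero(d["pixels"]); print(round(d["score"],2),len(xs),xs.min(),xs.max(),ys.min(),ys.max())
    im=cv2.imread(f"pics/{c[0]}0.png");u,v=proj(c,[.478,-.002,.1]).astype(int)
    w=40 if c=="scene" else 32
    cr=im[v-w:v+w,u-w:u+w];print(u-w,v-w);cv2.imwrite(f"pics/c_{c}.png",cv2.resize(cr,(400,400),interpolation=cv2.INTER_NEAREST))
cv2.imwrite("pics/c01.png",np.hstack([cv2.imread("pics/c_scene.png"),cv2.imread("pics/c_top.png")]))
E
```

```text
scene [233.0052265  200.21686173]
0.65 74 226 238 193 207
193 160
top [245.57572541 204.93656434]
0.4 59 234 253 204 207
213 172
```

View pics/c01.png

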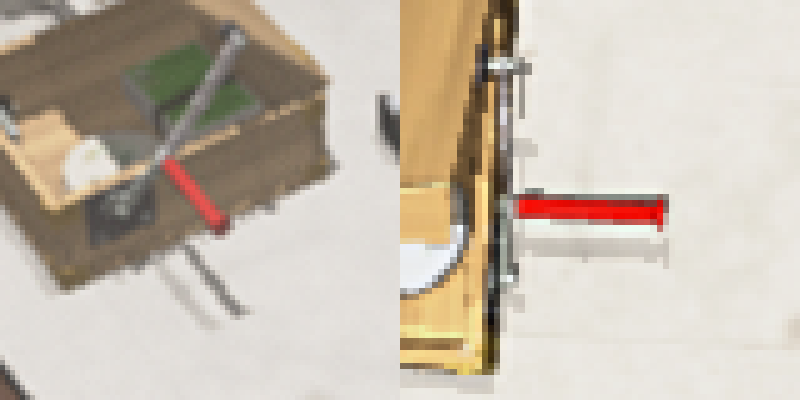

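The scene view shows the chest at about (220,185), with the red bar running from (226,193) to (238,207). In the top view the bar runs from (234,205) to (255,206), to the right of the chest; both match the network's second and first candidates near (0.478, -0.002, 0.10). Next I'll triangulate the bar from its red pixels and work out the approach.

```bash
python3 - <<'E'
from h import *
c={}
for n,(x0,x1,y0,y1) in {"scene":(220,245,188,212),"top":(230,262,195,215)}.items():
    im=cv2.imread(f"pics/{n[0]}0.png").astype(float)[y0:y1,x0:x1]
    w=np.clip(im[:,:,2]-np.maximum(im[:,:,0],im[:,:,1])-40,0,120)
    ys,xs=np.mgrid[y0:y1,x0:x1]; m=np.array([(w*xs).sum(),(w*ys).sum()])/w.sum()
    C=np.cov(np.vstack([xs.ravel(),ys.ravel()]),aweights=w.ravel()); l,v=np.linalg.eigh(C)
    c[n]=m; print(n,m,l,v[:,1]); L=np.sqrt(12*l[1])/2; c[n+"e"]=(m-L*v[:,1],m+L*v[:,1])
print(tri({"scene":c["scene"],"top":c["top"]}))
e=sorted(c["scenee"],key=lambda p:p[1]); t=sorted(c["tope"],key=lambda p:p[0])
for i in(0,1): print(tri({"scene":e[i],"top":t[i]}))
L=np.array
for _ in range(3):
  for k in("scene","top"):
    eyes.read_camera(k)
    print(k,[(n,np.round(d["location"],4).tolist()) for n in("pull_bar","stay_pivot","lid_press","lid_hinge","chest") for d in eyes.spot_point(k,n)[:2]])
def R(r): 
  from scipy.spatial.transform import Rotation as Q; return Q.from_euler("xyz",r)
s=state();M=R(s["tool_rot"])
print(M.as_matrix().round(3))
E
```

```text
scene [231.22813953 198.02465116] [ 0.70080371 22.65124131] [0.64623155 0.76314139]
top [243.18238022 205.17584116] [ 0.82984144 45.72145954] [-0.99909887 -0.04244347]
(array([0.47632077, 0.00613933, 0.10584637]), [0.0003898677005649822, 0.0003898677005649592])
(array([0.47819911, 0.04691564, 0.10606164]), [0.00022881243275263435, 0.00022881243275250568])
(array([ 0.47407965, -0.03448984,  0.10697683]), [0.0008248682572609526, 0.0008248682572609472])
scene [('pull_bar', [0.4776, -0.0059, 0.1036]), ('pull_bar', [0.6666, 0.3882, -0.0003]), ('stay_pivot', [0.4421, 0.0004, 0.0665]), ('lid_press', [0.5079, 0.165, 0.2434]), ('lid_press', [0.442, -0.0014, 0.0652]), ('lid_hinge', [0.6328, 0.1522, 0.0925]), ('lid_hinge', [0.4407, -0.0009, 0.0639])]
top [('pull_bar', [0.4774, -0.0047, 0.0973]), ('stay_pivot', [0.4433, -0.002, 0.0706]), ('lid_press', [0.5095, 0.1677, 0.2474]), ('lid_hinge', [0.6353, 0.1568, 0.0965]), ('chest', [0.5139, 0.1583, -0.0005]), ('chest', [0.5132, 0.1649, 0.2466])]
scene [('pull_bar', [0.4793, -0.0032, 0.1027]), ('pull_bar', [0.42, -0.4177, -0.0009]), ('stay_pivot', [0
[... 296 characters left out ...]
, 0.2463]), ('chest', [0.5166, 0.1587, -0.0038]), ('chest', [0.4428, -0.002, 0.0716])]
scene [('pull_bar', [0.4779, -0.0037, 0.107]), ('stay_pivot', [0.4436, 0.0023, 0.066]), ('stay_pivot', [0.5148, 0.1661, -0.0017]), ('lid_press', [0.5066, 0.1659, 0.2457]), ('lid_hinge', [0.6364, 0.1573, 0.0918]), ('chest', [0.5159, 0.1622, -0.0027])]
top [('pull_bar', [0.4757, -0.0022, 0.0957]), ('pull_bar', [0.5106, 0.1641, 0.2474]), ('stay_pivot', [0.4458, -0.0024, 0.0662]), ('lid_press', [0.5101, 0.1658, 0.247]), ('lid_press', [0.5057, -0.5995, 0.0054]), ('lid_hinge', [0.6335, 0.1581, 0.0974]), ('chest', [0.5168, 0.1623, -0.0014])]
[[-0.969  0.248 -0.   ]
 [ 0.248  0.969  0.   ]
 [ 0.     0.    -1.   ]]
```

Request:
move_arm:
  delta_rot:
    - [0, 0, 0]
    - [0, 0, 0.1]
    - [0, 0, 0.2]
    - [0, 0, 0.3]
    - [0, 0, 0.4]
    - [0, 0, 0.5]
    - [0, 0, 0.6]
    - [0, 0, 0.7]
    - [0, 0, 0.8]
    - [0, 0, 0.873]
    - [0, 0, 0.873]
    - [0, 0, 0.873]
  delta_pos:
    - [0, 0, -0.2]
    - [-0.05, -0.05, -0.4]
    - [-0.15, -0.15, -0.55]
    - [-0.27, -0.28, -0.593]
    - [-0.4, -0.41, -0.593]
    - [-0.52, -0.53, -0.593]
    - [-0.64, -0.65, -0.593]
    - [-0.763, -0.775, -0.593]
    - [-0.763, -0.775, -0.593]
    - [-0.763, -0.775, -0.593]
    - [-0.763, -0.775, -0.593]
    - [-0.763, -0.775, -0.593]
  fingers: [0, 0, 0, 0, 0, 0, 0, 0, 0, 0, 0, 0]
  force: 20

```text
time: 4.3
tcp_pos: [0.3004, 0.2509, 0.4202]
tool_rot: [3.142, -0.0, 1.521]
contact_force: [-0.2, 0.0, 0.0]
gripper_width: 0.0427
grasp_force: 0.0
```

Request:
move_arm:
  delta_rot:
    - [0, 0, 0]
    - [0, 0, 0]
    - [0, 0, 0]
    - [0, 0, 0]
    - [0, 0, 0]
    - [0, 0, 0]
    - [0, 0, 0]
    - [0, 0, 0]
    - [0, 0, 0]
    - [0, 0, 0]
    - [0, 0, 0]
    - [0, 0, 0]
    - [0, 0, 0]
  delta_pos:
    - [-0.2, 0.0, 0]
    - [-0.4, 0.05, 0]
    - [-0.55, 0.15, 0]
    - [-0.7, 0.25, 0]
    - [-0.833, 0.35, 0]
    - [-0.833, 0.5, 0.1]
    - [-0.833, 0.628, 0.2]
    - [-0.833, 0.628, 0.35]
    - [-0.833, 0.628, 0.5]
    - [-0.833, 0.628, 0.65]
    - [-0.833, 0.628, 0.733]
    - [-0.833, 0.628, 0.733]
    - [-0.833, 0.628, 0.733]
  fingers: [0, 0, 0, 0, 0, 0, 0, 0, 0, 0, 0, 0, 0]

```text
time: 5.92
tcp_pos: [0.4766, -0.0084, 0.2013]
tool_rot: [3.14, 0.0, 1.52]
contact_force: [0.5, -0.7, 0.1]
gripper_width: 0.0426
grasp_force: 0.0
```

```bash
python3 - <<'E'
from h import *
ims=[]
for c,w in(("scene",50),("top",40)):
    im=eyes.read_camera(c)[:,:,::-1]; u,v=proj(c,[.478,-.002,.13]).astype(int); print(c,u-w,v-w)
    ims.append(cv2.resize(im[v-w:v+w,u-w:u+w],(400,400),interpolation=cv2.INTER_CUBIC))
    print([(np.round(d["location"],4).tolist(),round(d["score"],2)) for d in eyes.spot_point(c,"pull_bar")[:2]])
    print("tip",proj(c,[.476,-.008,.189]))
cv2.imwrite("pics/a1.png",np.hstack(ims)); s=state();print(s["tcp_pos"],s["contact_force"])
E
```

```text
scene 182 144
[([0.4769, -0.0038, 0.1019], 0.55)]
tip [231.84720505 182.89943261]
top 205 164
[]
tip [245.68921436 203.26326433]
[ 0.47673693 -0.00854916  0.20147275] [-0.07659267  0.18587455  0.20211444]
```

View pics/a1.png

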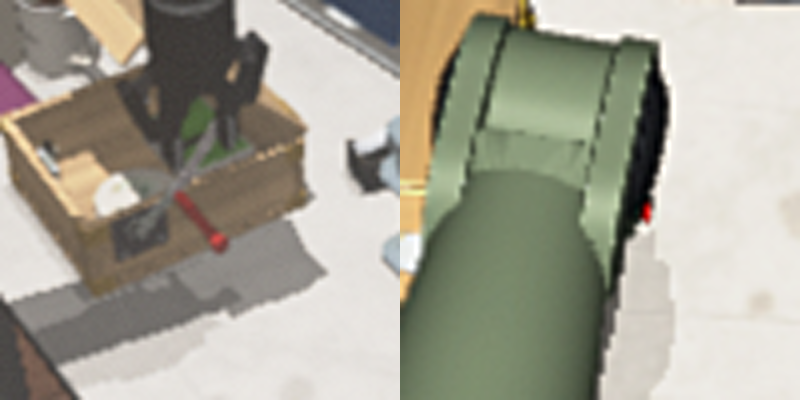

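The fingers straddle the bar: the tips are at crop (180,160) and (228,140), above the bar at (205,215). Descending now, then closing in stages.

Request:
move_arm:
  delta_rot:
    - [0, 0, 0]
    - [0, 0, 0]
    - [0, 0, 0]
    - [0, 0, 0]
    - [0, 0, 0]
    - [0, 0, 0]
    - [0, 0, 0]
    - [0, 0, 0]
    - [0, 0, 0]
    - [0, 0, 0]
    - [0, 0, 0]
    - [0, 0, 0]
  delta_pos:
    - [0, -0.004, 0.08]
    - [0, -0.004, 0.16]
    - [0, -0.004, 0.24]
    - [0, -0.004, 0.3]
    - [0, -0.004, 0.34]
    - [0, -0.004, 0.36]
    - [0, -0.004, 0.36]
    - [0, -0.004, 0.36]
    - [0, -0.004, 0.36]
    - [0, -0.004, 0.36]
    - [0, -0.004, 0.36]
    - [0, -0.004, 0.36]
  fingers: [0, 0, 0, 0, 0, 0, -0.2, -0.4, -0.55, -0.58, -0.58, -0.58]

```text
time: 7.62
tcp_pos: [0.4747, -0.0084, 0.0923]
tool_rot: [3.142, 0.0, 1.52]
contact_force: [-0.1, 0.3, 0.7]
gripper_width: 0.0179
grasp_force: 0.0
```

Request:
move_arm:
  delta_rot:
    - [0, 0, 0]
    - [0, 0, 0]
    - [0, 0, 0]
    - [0, 0, 0]
  delta_pos:
    - [0, 0, 0]
    - [0, 0, 0]
    - [0, 0, 0]
    - [0, 0, 0]
  fingers: [-0.62, -0.66, -0.66, -0.66]

```text
time: 8.12
tcp_pos: [0.4749, -0.0084, 0.0924]
tool_rot: [3.141, 0.0, 1.519]
contact_force: [1.1, -0.8, 1.0]
gripper_width: 0.0147
grasp_force: 0.6
```

Request:
move_arm:
  delta_rot:
    - [0, 0, 0]
    - [0, 0, 0]
    - [0, 0, 0]
    - [0, 0, 0]
    - [0, 0, 0]
    - [0, 0, 0]
  delta_pos:
    - [0, 0.003, 0]
    - [0, 0.003, 0]
    - [0, 0.003, 0]
    - [0, 0.003, 0]
    - [0, 0.003, 0]
    - [0, 0.003, 0]
  fingers: [-0.66, -0.69, -0.72, -0.8, -0.8, -0.8]
  force: 20

```text
time: 8.88
tcp_pos: [0.4759, -0.0085, 0.0924]
tool_rot: [3.141, 0.0, 1.519]
contact_force: [3.0, 1.0, -0.6]
gripper_width: 0.0112
grasp_force: 19.6
```

Request:
move_arm:
  delta_rot:
    - [0, 0, 0]
    - [0, 0, 0]
    - [0, 0, 0]
    - [0, 0, 0]
  delta_pos:
    - [0, -0.003, -0.003]
    - [0, -0.006, -0.006]
    - [0, -0.0093, -0.0098]
    - [0, -0.0093, -0.0098]
  fingers: [-0.8, -0.8, -0.8, -0.8]

```text
time: 9.38
tcp_pos: [0.4726, -0.0083, 0.0953]
tool_rot: [-3.141, 0.0, 1.52]
contact_force: [3.0, -0.2, 0.6]
gripper_width: 0.0114
grasp_force: 19.6
```

```bash
python3 -c "
from plant import *
import time
s=state();print(s['tcp_pos'],s['contact_force'],s['torque'],s['time'])"
```

```text
[ 0.47256432 -0.00830765  0.0952779 ] [ 3.00061161 -0.17628605  0.62220959] [-0.08577134 -0.46413363 -0.03365918] 9.375
```

Request:
move_arm:
  delta_rot:
    - [0, 0, 0]
    - [0, 0, 0]
    - [0, 0, 0]
  delta_pos:
    - [0, -0.003, -0.005]
    - [0, -0.0083, -0.0107]
    - [0, -0.0083, -0.0107]
  fingers: [-0.8, -0.8, -0.8]

```text
time: 9.75
tcp_pos: [0.4695, -0.0081, 0.0983]
tool_rot: [-3.14, 0.0, 1.52]
contact_force: [0.7, -0.9, -1.6]
gripper_width: 0.0115
grasp_force: 19.5
```

Request:
move_arm:
  delta_rot:
    - [0, 0, 0]
    - [0, 0, 0]
    - [0, 0, 0]
    - [0, 0, 0]
  delta_pos:
    - [0, -0.005, -0.004]
    - [0, -0.011, -0.008]
    - [0, -0.0165, -0.0115]
    - [0, -0.0165, -0.0115]
  fingers: [-0.8, -0.8, -0.8, -0.8]

```text
time: 10.25
tcp_pos: [0.4655, -0.0079, 0.1021]
tool_rot: [3.141, -0.0, 1.52]
contact_force: [1.2, -0.3, -1.0]
gripper_width: 0.0113
grasp_force: 19.6
```

Request:
move_arm:
  delta_rot:
    - [0, 0, 0]
    - [0, 0, 0]
    - [0, 0, 0]
    - [0, 0, 0]
  delta_pos:
    - [0, -0.006, -0.0035]
    - [0, -0.012, -0.007]
    - [0, -0.0176, -0.0099]
    - [0, -0.0176, -0.0099]
  fingers: [-0.8, -0.8, -0.8, -0.8]

```text
time: 10.75
tcp_pos: [0.4601, -0.0076, 0.105]
tool_rot: [3.141, -0.0, 1.52]
contact_force: [3.0, 0.7, -1.0]
gripper_width: 0.0112
grasp_force: 19.6
```

Request:
move_arm:
  delta_rot:
    - [0, 0, 0]
    - [0, 0, 0]
    - [0, 0, 0]
    - [0, 0, 0]
  delta_pos:
    - [0, -0.006, -0.0026]
    - [0, -0.012, -0.0052]
    - [0, -0.0125, -0.0055]
    - [0, -0.0125, -0.0055]
  fingers: [-0.8, -0.8, -0.8, -0.8]

```text
time: 11.25
tcp_pos: [0.4563, -0.0074, 0.1065]
tool_rot: [-3.142, -0.0, 1.52]
contact_force: [3.1, 0.5, -1.1]
gripper_width: 0.0111
grasp_force: 19.7
```

Request:
move_arm:
  delta_rot:
    - [0, 0, 0]
    - [0, 0, 0]
    - [0, 0, 0]
    - [0, 0, 0]
  delta_pos:
    - [0, -0.006, -0.002]
    - [0, -0.011, -0.004]
    - [0, -0.016, -0.0053]
    - [0, -0.016, -0.0053]
  fingers: [-0.8, -0.8, -0.8, -0.8]

```text
time: 11.75
tcp_pos: [0.4513, -0.0071, 0.1081]
tool_rot: [-3.141, -0.0, 1.52]
contact_force: [3.2, 2.0, -1.1]
gripper_width: 0.0111
grasp_force: 19.7
```

Request:
move_arm:
  delta_rot:
    - [0, 0, 0]
    - [0, 0, 0]
    - [0, 0, 0]
    - [0, 0, 0]
    - [0, 0, 0]
    - [0, 0, 0]
    - [0, 0, 0]
    - [0, 0, 0]
    - [0, 0, 0]
    - [0, 0, 0]
    - [0, 0, 0]
  delta_pos:
    - [0, 0, 0]
    - [0, 0, 0]
    - [0, 0, 0]
    - [0, 0, 0]
    - [0, 0, -0.08]
    - [0, 0, -0.2]
    - [0, 0, -0.4]
    - [0, 0, -0.6]
    - [0, 0, -0.8]
    - [0, 0, -0.9]
    - [0, 0, -0.9]
  fingers: [-0.6, -0.4, -0.2, -0.1, -0.1, -0.1, -0.1, -0.1, -0.5, -1, -1]

```text
time: 13.12
tcp_pos: [0.4526, -0.0074, 0.3805]
tool_rot: [3.137, 0.001, 1.52]
contact_force: [0.2, -0.1, -0.3]
gripper_width: 0.0002
grasp_force: 0.0
```

```bash
python3 - <<'E'
from h import *
ims=[]
for c,w in(("scene",50),("top",40)):
    im=eyes.read_camera(c)[:,:,::-1]; u,v=proj(c,[.47,.05,.13]).astype(int); print(c,u-w,v-w)
    ims.append(cv2.resize(im[v-w:v+w,u-w:u+w],(400,400),interpolation=cv2.INTER_CUBIC))
    for n in("pull_bar","lid_press","stay_pivot"):print(n,[(np.round(d["location"],4).tolist(),round(d["score"],2)) for d in eyes.spot_point(c,n)[:2]])
cv2.imwrite("pics/a2.png",np.hstack(ims)); s=state();print(s["tcp_pos"],s["contact_force"])
E
```

```text
scene 173 137
pull_bar [([0.4525, 0.0005, 0.1173], 0.63)]
lid_press [([0.4992, 0.1647, 0.2338], 0.69), ([0.6674, 0.3871, 0.0018], 0.22)]
stay_pivot [([0.4434, 0.0019, 0.0644], 0.9)]
top 189 166
pull_bar [([0.4534, -0.001, 0.1108], 0.56)]
lid_press []
stay_pivot []
[ 0.45112743 -0.00713464  0.37714247] [-0.58060943  0.22260725 -0.37362967]
```

View pics/a2.png

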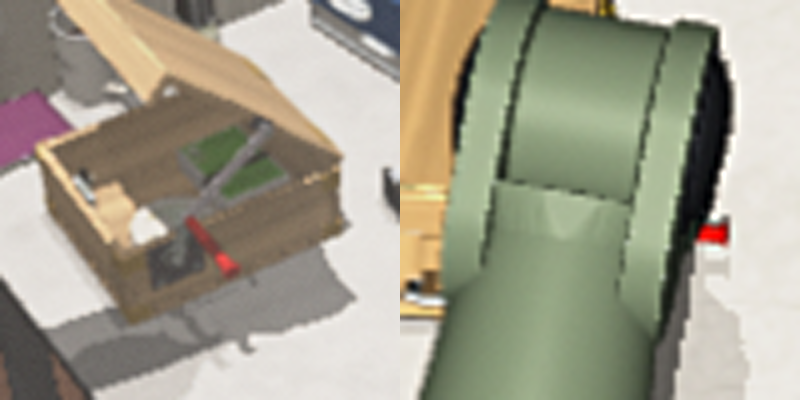

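The bar now sits at (0.453, 0, 0.115), forward of its start (scene crop (212,245)). It stays unlocked, with the lid slightly lower. Next is planning the lid push.

```bash
cat > p.py <<'E'
from h import *
from scipy.spatial.transform import Rotation as Q
H=np.array([.636,.158,.093]); c=-.05
ex=np.array([np.cos(c),np.sin(c),0]); ey=np.array([-np.sin(c),np.cos(c),0]); ez=np.array([0,0,1.])
def pose(phi,d,tau,r=.200):
    P=H+ex*(-r*np.cos(phi)+(.0105+d)*np.sin(phi))+ez*(r*np.sin(phi)+(.0105+d)*np.cos(phi))
    R=Q.from_rotvec(ey*tau)*Q.from_euler("xyz",[np.pi,0,np.pi/2+c])
    return P-R.apply([0,0,.011]),R
def rows(L,start=None):
    s=state(); p0=np.array(s["tcp_pos"]);R0=Q.from_euler("xyz",s["tool_rot"])
    if start: p0,R0=pose(*start)
    for a in L:
        p,R=pose(*a); print(a,p.round(4),"pos",(R0.inv().apply(p-p0)/.3).round(4).tolist(),"rot",((R0.inv()*R).as_rotvec()/(np.pi/2)).round(3).tolist())
E
python3 - <<'E'
from p import *
rows([(.75,.08,.45),(.75,.03,.45)])
print(state()["q"])
E
```

```text
(0.75, 0.08, 0.45) [0.5562 0.162  0.3055] pos [0.5809, 0.3214, 0.2385] rot [0.285, -0.0, -0.001]
(0.75, 0.03, 0.45) [0.5222 0.1637 0.2689] pos [0.5807, 0.2081, 0.3607] rot [0.285, -0.0, -0.001]
[-1.79663998e-01  8.29975203e-02 -1.58088468e-01  1.33164747e+00
 -1.29416887e-05  1.44244845e+00]
```

Request:
move_arm:
  delta_rot:
    - [0, 0, 0]
    - [0.07, 0, 0]
    - [0.14, 0, 0]
    - [0.21, 0, 0]
    - [0.285, 0, 0]
    - [0.285, 0, 0]
    - [0.285, 0, 0]
    - [0.285, 0, 0]
    - [0.285, 0, 0]
  delta_pos:
    - [0.15, 0.1, 0]
    - [0.3, 0.2, 0]
    - [0.45, 0.32, 0.05]
    - [0.58, 0.32, 0.15]
    - [0.581, 0.321, 0.238]
    - [0.581, 0.26, 0.3]
    - [0.581, 0.208, 0.361]
    - [0.581, 0.208, 0.361]
    - [0.581, 0.208, 0.361]
  fingers: [-1, -1, -1, -1, -1, -1, -1, -1, -1]

```text
time: 14.65
tcp_pos: [0.5234, 0.1637, 0.2705]
tool_rot: [-2.695, -0.0, 1.519]
contact_force: [-0.6, -0.4, -0.0]
gripper_width: -0.0
grasp_force: 0.0
```

```bash
python3 - <<'E'
from p import *
ims=[]
for c_,w in(("scene",50),("top",40)):
    im=eyes.read_camera(c_)[:,:,::-1]; u,v=proj(c_,[.51,.16,.23]).astype(int)
    ims.append(cv2.resize(im[v-w:v+w,u-w:u+w],(400,400),interpolation=cv2.INTER_CUBIC))
    print("lp",[(np.round(d["location"],4).tolist(),round(d["score"],2)) for d in eyes.spot_point(c_,"lid_press")[:2]])
cv2.imwrite("pics/a3.png",np.hstack(ims)); s=state();print(s["tcp_pos"],s["tool_rot"],s["contact_force"],s["time"])
S=(.75,.03,.45)
rows([(.75,d,.45) for d in(.02,.015,.01,.005,0)],S)
E
```

```text
lp [([0.5003, 0.1654, 0.2364], 0.94)]
lp [([0.5007, 0.1658, 0.242], 0.85), ([0.4531, 0.0004, 0.1122], 0.61)]
[0.52357595 0.16361159 0.27059029] [-2.69597429e+00 -3.67377154e-04  1.51923818e+00] [-0.58065939  0.17407819 -0.36665611] 14.85
(0.75, 0.02, 0.45) [0.5154 0.164  0.2615] pos [-0.0, -0.0099, 0.0318] rot [0.0, 0.0, 0.0]
(0.75, 0.015, 0.45) [0.512  0.1642 0.2579] pos [-0.0, -0.0148, 0.0478] rot [0.0, 0.0, 0.0]
(0.75, 0.01, 0.45) [0.5086 0.1644 0.2542] pos [-0.0, -0.0197, 0.0637] rot [0.0, 0.0, 0.0]
(0.75, 0.005, 0.45) [0.5052 0.1645 0.2506] pos [0.0, -0.0246, 0.0796] rot [0.0, 0.0, 0.0]
(0.75, 0, 0.45) [0.5018 0.1647 0.2469] pos [0.0, -0.0296, 0.0955] rot [0.0, 0.0, 0.0]
```

View pics/a3.png

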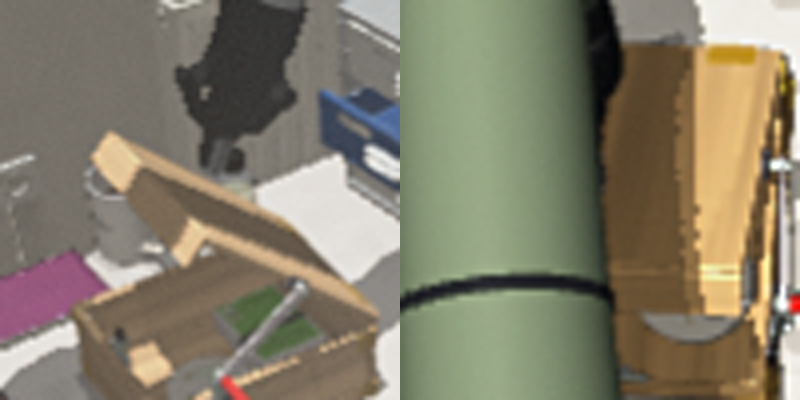

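The shut fingertips, at scene crop (225,155), hang just above the middle of the lid's top. Making a guarded approach along the normal.

Request:
move_arm:
  delta_rot:
    - [0, 0, 0]
    - [0, 0, 0]
    - [0, 0, 0]
    - [0, 0, 0]
    - [0, 0, 0]
  delta_pos:
    - [0, -0.005, 0.016]
    - [0, -0.01, 0.032]
    - [0, -0.0148, 0.0478]
    - [0, -0.0197, 0.0637]
    - [0, -0.0197, 0.0637]
  fingers: [-1, -1, -1, -1, -1]

```text
time: 15.48
tcp_pos: [0.5088, 0.1644, 0.2549]
tool_rot: [-2.693, 0.0, 1.52]
contact_force: [-0.8, 0.6, -0.4]
gripper_width: 0.0003
grasp_force: 0.0
```

```bash
python3 - <<'E'
from p import *
rows([(.75,.006,.45),(.75,.003,.45),(.75,0,.45),(.735,0,.44),(.72,0,.43),(.70,0,.42),(.68,0,.41),(.66,0,.40)],(.75,.01,.45))
E
```

```text
(0.75, 0.006, 0.45) [0.5059 0.1645 0.2513] pos [0.0, -0.0039, 0.0127] rot [0.0, 0.0, 0.0]
(0.75, 0.003, 0.45) [0.5038 0.1646 0.2491] pos [0.0, -0.0069, 0.0223] rot [0.0, 0.0, 0.0]
(0.75, 0, 0.45) [0.5018 0.1647 0.2469] pos [0.0, -0.0099, 0.0318] rot [0.0, 0.0, 0.0]
(0.735, 0, 0.44) [0.4995 0.1648 0.2449] pos [-0.0, -0.0136, 0.0413] rot [-0.006, 0.0, -0.0]
(0.72, 0, 0.43) [0.4973 0.1649 0.2428] pos [-0.0, -0.0172, 0.0507] rot [-0.013, 0.0, -0.0]
(0.7, 0, 0.42) [0.4945 0.1651 0.2399] pos [0.0, -0.0217, 0.0635] rot [-0.019, -0.0, -0.0]
(0.68, 0, 0.41) [0.4917 0.1652 0.237 ] pos [-0.0, -0.0259, 0.0763] rot [-0.025, -0.0, -0.0]
(0.66, 0, 0.4) [0.4889 0.1654 0.234 ] pos [-0.0, -0.0299, 0.0891] rot [-0.032, 0.0, 0.0]
```

Request:
move_arm:
  delta_rot:
    - [0, 0, 0]
    - [0, 0, 0]
    - [0, 0, 0]
    - [-0.006, 0, 0]
    - [-0.013, 0, 0]
  delta_pos:
    - [0, -0.0039, 0.0127]
    - [0, -0.0069, 0.0223]
    - [0, -0.0099, 0.0318]
    - [0, -0.0136, 0.0413]
    - [0, -0.0172, 0.0507]
  fingers: [-1, -1, -1, -1, -1]

```text
time: 16.1
tcp_pos: [0.4979, 0.165, 0.2437]
tool_rot: [-2.715, -0.0, 1.519]
contact_force: [0.3, -0.3, 2.6]
gripper_width: 0.0001
grasp_force: 1.4
```

```bash
python3 - <<'E'
from p import *
rows([(x,0,.6*x) for x in(.68,.64,.60,.56,.52,.48)],(.72,0,.43))
print()
rows([(x,0,.6*x) for x in(.44,.40,.36,.32,.28,.24)],(.48,0,.288))
E
```

```text
(0.68, 0, 0.40800000000000003) [0.4916 0.1652 0.237 ] pos [-0.0, -0.0093, 0.0253] rot [-0.014, -0.0, 0.0]
(0.64, 0, 0.384) [0.4862 0.1655 0.2311] pos [0.0, -0.0176, 0.051] rot [-0.029, 0.0, 0.0]
(0.6, 0, 0.36) [0.4809 0.1658 0.2249] pos [-0.0, -0.0249, 0.077] rot [-0.045, 0.0, 0.0]
(0.56, 0, 0.336) [0.476  0.166  0.2185] pos [0.0, -0.0311, 0.1032] rot [-0.06, -0.0, 0.0]
(0.52, 0, 0.312) [0.4712 0.1662 0.212 ] pos [-0.0, -0.0363, 0.1297] rot [-0.075, 0.0, 0.0]
(0.48, 0, 0.288) [0.4668 0.1665 0.2052] pos [-0.0, -0.0405, 0.1563] rot [-0.09, 0.0, 0.0]

(0.44, 0, 0.264) [0.4626 0.1667 0.1983] pos [0.0, -0.0068, 0.026] rot [-0.015, 0.0, 0.0]
(0.4, 0, 0.24) [0.4587 0.1669 0.1912] pos [0.0, -0.0126, 0.0523] rot [-0.031, -0.0, 0.0]
(0.36, 0, 0.216) [0.4551 0.1671 0.184 ] pos [0.0, -0.0173, 0.0788] rot [-0.046, 0.0, 0.0]
(0.32, 0, 0.192) [0.4518 0.1672 0.1767] pos [0.0, -0.021, 0.1054] rot [-0.061, 0.0, 0.0]
(0.28, 0, 0.168) [0.4488 0.1674 0.1692] pos [-0.0, -0.0236, 0.1322] rot [-0.076, 0.0, 0.0]
(0.24, 0, 0.144) [0.446  0.1675 0.1616] pos [0.0, -0.0251, 0.159] rot [-0.092, 0.0, 0.0]
```

Request:
move_arm:
  delta_rot:
    - [-0.007, 0, 0]
    - [-0.014, 0, 0]
    - [-0.022, 0, 0]
    - [-0.029, 0, 0]
    - [-0.037, 0, 0]
    - [-0.045, 0, 0]
  delta_pos:
    - [0, -0.0047, 0.0127]
    - [0, -0.0093, 0.0253]
    - [0, -0.0135, 0.038]
    - [0, -0.0176, 0.051]
    - [0, -0.0213, 0.064]
    - [0, -0.0249, 0.077]
  fingers: [-1, -1, -1, -1, -1, -1]

```text
time: 16.85
tcp_pos: [0.4814, 0.1658, 0.2255]
tool_rot: [-2.786, 0.0, 1.519]
contact_force: [-0.1, -0.2, 2.4]
gripper_width: -0.0001
grasp_force: 1.0
```

```bash
python3 - <<'E'
from p import *
rows([(round(x,3),0,.6*x) for x in np.arange(.575,.24,-.025)],(.60,0,.36))
E
```

```text
(np.float64(0.575), 0, np.float64(0.345)) [0.4778 0.1659 0.2209] pos [0.0, -0.0052, 0.016] rot [-0.01, 0.0, -0.0]
(np.float64(0.55), 0, np.float64(0.32999999999999996)) [0.4747 0.1661 0.2169] pos [0.0, -0.0099, 0.0322] rot [-0.019, -0.0, -0.0]
(np.float64(0.525), 0, np.float64(0.31499999999999995)) [0.4718 0.1662 0.2128] pos [0.0, -0.0143, 0.0485] rot [-0.029, -0.0, -0.0]
(np.float64(0.5), 0, np.float64(0.29999999999999993)) [0.469  0.1664 0.2086] pos [0.0, -0.0182, 0.0648] rot [-0.038, -0.0, -0.0]
(np.float64(0.475), 0, np.float64(0.2849999999999999)) [0.4662 0.1665 0.2044] pos [0.0, -0.0218, 0.0813] rot [-0.048, 0.0, -0.0]
(np.float64(0.45), 0, np.float64(0.2699999999999999)) [0.4636 0.1666 0.2   ] pos [0.0, -0.0249, 0.0978] rot [-0.057, 0.0, 0.0]
(np.float64(0.425), 0, np.float64(0.2549999999999999)) [0.4611 0.1668 0.1957] pos [0.0, -0.0276, 0.1144] rot [-0.067, 0.0, 0.0]
(np.float64(0.4), 0, np.float64(0.23999999999999988)) [0.4587 0.1669 0.1912] pos [0.0, -0.0299, 0.1311] rot [-0.076, 0.0, -0.0]
(np.float64(0.375), 0, np.float64(0.22499999999999987)) [0.4564 0.167  0.1867] pos [0.0, -0.0318, 0.1478] rot [-0.086, 0.0, 0.0]
(np.float64(0.35), 0, np.float64(0.20999999999999985)) [0.4542 0.1671 0.1822] pos [0.0, -0.0332, 0.1645] rot [-0.095, -0.0, -0.0]
(np.float64(0.325), 0, np.float64(0.19499999999999984)) [0.4522 0.1672 0.1776] pos [0.0, -0.0343, 0.1813] rot [-0.105, 0.0, 0.0]
(np.float64(0.3), 0, np.float64(0.17999999999999983)) [0.4502 0.1673 0.173 ] pos [0.0, -0.0349, 0.1981] rot [-0.115, -0.0, -0.0]
(np.float64(0.275), 0, np.float64(0.1649999999999998)) [0.4484 0.1674 0.1683] pos [0.0, -0.0351, 0.2149] rot [-0.124, 0.0, 0.0]
(np.float64(0.25), 0, np.float64(0.1499999999999998)) [0.4467 0.1675 0.1635] pos [0.0, -0.0349, 0.2317] rot [-0.134, 0.0, 0.0]
```

Request:
move_arm:
  delta_rot:
    - [-0.01, 0, 0]
    - [-0.019, 0, 0]
    - [-0.029, 0, 0]
    - [-0.038, 0, 0]
    - [-0.048, 0, 0]
    - [-0.057, 0, 0]
    - [-0.067, 0, 0]
    - [-0.076, 0, 0]
  delta_pos:
    - [0, -0.0052, 0.016]
    - [0, -0.0099, 0.0322]
    - [0, -0.0143, 0.0485]
    - [0, -0.0182, 0.0648]
    - [0, -0.0218, 0.0813]
    - [0, -0.0249, 0.0978]
    - [0, -0.0276, 0.1144]
    - [0, -0.0299, 0.1311]
  fingers: [-1, -1, -1, -1, -1, -1, -1, -1]

```text
time: 17.85
tcp_pos: [0.4593, 0.1669, 0.1917]
tool_rot: [-2.905, 0.0, 1.52]
contact_force: [0.1, 1.4, 2.0]
gripper_width: -0.0001
grasp_force: 0.8
```

```bash
python3 - <<'E'
from p import *
s=state();print(s["tcp_pos"],s["contact_force"])
rows([(round(x,3),0,round(.6*x,3)) for x in np.arange(.375,.14,-.025)],(.40,0,.24))
E
```

```text
[0.45933368 0.1669161  0.19168186] [0.14671288 1.3516333  1.9657613 ]
(np.float64(0.375), 0, np.float64(0.225)) [0.4564 0.167  0.1867] pos [-0.0, -0.0039, 0.0164] rot [-0.01, 0.0, 0.0]
(np.float64(0.35), 0, np.float64(0.21)) [0.4542 0.1671 0.1822] pos [-0.0, -0.0073, 0.0328] rot [-0.019, 0.0, -0.0]
(np.float64(0.325), 0, np.float64(0.195)) [0.4522 0.1672 0.1776] pos [0.0, -0.0104, 0.0493] rot [-0.029, 0.0, 0.0]
(np.float64(0.3), 0, np.float64(0.18)) [0.4502 0.1673 0.173 ] pos [0.0, -0.013, 0.0659] rot [-0.038, 0.0, 0.0]
(np.float64(0.275), 0, np.float64(0.165)) [0.4484 0.1674 0.1683] pos [-0.0, -0.0152, 0.0826] rot [-0.048, 0.0, 0.0]
(np.float64(0.25), 0, np.float64(0.15)) [0.4467 0.1675 0.1635] pos [0.0, -0.017, 0.0992] rot [-0.057, 0.0, 0.0]
(np.float64(0.225), 0, np.float64(0.135)) [0.4451 0.1676 0.1588] pos [-0.0, -0.0184, 0.116] rot [-0.067, 0.0, 0.0]
(np.float64(0.2), 0, np.float64(0.12)) [0.4436 0.1676 0.1539] pos [0.0, -0.0193, 0.1327] rot [-0.076, 0.0, 0.0]
(np.float64(0.175), 0, np.float64(0.105)) [0.4423 0.1677 0.1491] pos [0.0, -0.0199, 0.1495] rot [-0.086, 0.0, -0.0]
(np.float64(0.15), 0, np.float64(0.09)) [0.441  0.1678 0.1442] pos [-0.0, -0.02, 0.1662] rot [-0.095, 0.0, -0.0]
```

Request:
move_arm:
  delta_rot:
    - [-0.01, 0, 0]
    - [-0.019, 0, 0]
    - [-0.029, 0, 0]
    - [-0.038, 0, 0]
    - [-0.048, 0, 0]
    - [-0.057, 0, 0]
    - [-0.067, 0, 0]
    - [-0.076, 0, 0]
  delta_pos:
    - [0, -0.0039, 0.0164]
    - [0, -0.0073, 0.0328]
    - [0, -0.0104, 0.0493]
    - [0, -0.013, 0.0659]
    - [0, -0.0152, 0.0826]
    - [0, -0.017, 0.0992]
    - [0, -0.0184, 0.116]
    - [0, -0.0193, 0.1327]
  fingers: [-1, -1, -1, -1, -1, -1, -1, -1]

```text
time: 18.85
tcp_pos: [0.4444, 0.1677, 0.1543]
tool_rot: [-3.025, -0.0, 1.52]
contact_force: [-1.2, 0.0, 1.5]
gripper_width: 0.0
grasp_force: 0.6
```

```bash
python3 - <<'E'
from p import *
s=state();print(s["tcp_pos"],s["contact_force"])
rows([(round(x,3),0,round(.6*x,3)) for x in np.arange(.19,-.06,-.01)],(.20,0,.12))
E
```

```text
[0.44444474 0.16768876 0.15433626] [-1.23930306  0.02816695  1.47113399]
(np.float64(0.19), 0, np.float64(0.114)) [0.4431 0.1677 0.152 ] pos [0.0, -0.0011, 0.0066] rot [-0.004, 0.0, -0.0]
(np.float64(0.18), 0, np.float64(0.108)) [0.4425 0.1677 0.1501] pos [0.0, -0.0021, 0.0133] rot [-0.008, 0.0, 0.0]
(np.float64(0.17), 0, np.float64(0.102)) [0.442  0.1677 0.1481] pos [-0.0, -0.003, 0.0199] rot [-0.011, 0.0, -0.0]
(np.float64(0.16), 0, np.float64(0.096)) [0.4415 0.1677 0.1462] pos [-0.0, -0.0039, 0.0265] rot [-0.015, -0.0, -0.0]
(np.float64(0.15), 0, np.float64(0.09)) [0.441  0.1678 0.1442] pos [-0.0, -0.0047, 0.0332] rot [-0.019, 0.0, -0.0]
(np.float64(0.14), 0, np.float64(0.084)) [0.4406 0.1678 0.1423] pos [-0.0, -0.0054, 0.0399] rot [-0.023, 0.0, 0.0]
(np.float64(0.13), 0, np.float64(0.078)) [0.4402 0.1678 0.1403] pos [-0.0, -0.0061, 0.0465] rot [-0.027, 0.0, -0.0]
(np.float64(0.12), 0, np.float64(0.072)) [0.4397 0.1678 0.1383] pos [-0.0, -0.0067, 0.0532] rot [-0.031, 0.0, -0.0]
(np.float64(0.11), 0, np.float64(0.066)) [0.4393 0.1678 0.1364] pos [-0.0, -0.0072, 0.0599] rot [-0.034,
[... 1154 characters left out ...]

(np.float64(-0.0), 0, np.float64(-0.0)) [0.4362 0.168  0.1145] pos [-0.0, -0.0087, 0.1335] rot [-0.076, 0.0, 0.0]
(np.float64(-0.01), 0, np.float64(-0.006)) [0.4361 0.168  0.1125] pos [-0.0, -0.0084, 0.1402] rot [-0.08, 0.0, -0.0]
(np.float64(-0.02), 0, np.float64(-0.012)) [0.4359 0.168  0.1105] pos [0.0, -0.0081, 0.1469] rot [-0.084, 0.0, -0.0]
(np.float64(-0.03), 0, np.float64(-0.018)) [0.4358 0.168  0.1085] pos [-0.0, -0.0077, 0.1535] rot [-0.088, 0.0, -0.0]
(np.float64(-0.04), 0, np.float64(-0.024)) [0.4357 0.168  0.1065] pos [-0.0, -0.0073, 0.1602] rot [-0.092, 0.0, -0.0]
(np.float64(-0.05), 0, np.float64(-0.03)) [0.4356 0.168  0.1045] pos [-0.0, -0.0067, 0.1669] rot [-0.095, 0.0, 0.0]
```

Going to φ≈0.14, rotating the rest of the way upright as well.

Request:
move_arm:
  delta_rot:
    - [-0.012, 0, 0]
    - [-0.025, 0, 0]
    - [-0.038, 0, 0]
    - [-0.05, 0, 0]
    - [-0.062, 0, 0]
    - [-0.07, 0, 0]
  delta_pos:
    - [0, -0.0011, 0.0066]
    - [0, -0.0021, 0.0133]
    - [0, -0.003, 0.0199]
    - [0, -0.0039, 0.0265]
    - [0, -0.0047, 0.0332]
    - [0, -0.0054, 0.0399]
  fingers: [-1, -1, -1, -1, -1, -1]

```text
time: 19.6
tcp_pos: [0.4415, 0.1679, 0.1429]
tool_rot: [-3.135, -0.0, 1.52]
contact_force: [-0.8, -0.3, 0.8]
gripper_width: -0.0002
grasp_force: 0.6
```

Request:
move_arm:
  delta_rot:
    - [0, 0, 0]
    - [0, 0, 0]
    - [0, 0, 0]
    - [0, 0, 0]
    - [0, 0, 0]
  delta_pos:
    - [0, -0.0005, 0.004]
    - [0, -0.001, 0.008]
    - [0, -0.001, 0.012]
    - [0, -0.002, 0.016]
    - [0, -0.002, 0.016]
  fingers: [-1, -1, -1, -1, -1]

```text
time: 20.23
tcp_pos: [0.4411, 0.1679, 0.138]
tool_rot: [-3.134, 0.0, 1.519]
contact_force: [-0.7, -0.4, -0.0]
gripper_width: 0.0002
grasp_force: 0.0
```

Request:
move_arm:
  delta_rot:
    - [0, 0, 0]
    - [0, 0, 0]
    - [0, 0, 0]
    - [0, 0, 0]
  delta_pos:
    - [0, -0.0005, 0.004]
    - [0, -0.001, 0.008]
    - [0, -0.001, 0.01]
    - [0, -0.001, 0.01]
  fingers: [-1, -1, -1, -1]

```text
time: 20.72
tcp_pos: [0.4406, 0.1679, 0.1351]
tool_rot: [-3.134, 0.0, 1.519]
contact_force: [-0.8, -0.2, -0.0]
gripper_width: -0.0001
grasp_force: 0.1
```

Request:
move_arm:
  delta_rot:
    - [0, 0, 0]
    - [0, 0, 0]
    - [0, 0, 0]
    - [0, 0, 0]
  delta_pos:
    - [0, 0, 0.004]
    - [0, 0, 0.008]
    - [0, 0, 0.01]
    - [0, 0, 0.01]
  fingers: [-1, -1, -1, -1]

```text
time: 21.22
tcp_pos: [0.4403, 0.1679, 0.1323]
tool_rot: [-3.133, -0.0, 1.52]
contact_force: [-2.8, -0.3, 4.8]
gripper_width: -0.0
grasp_force: 2.2
```

```bash
python3 - <<'E'
from p import *
for c_ in("scene","top"):
    im=eyes.read_camera(c_)[:,:,::-1]; u,v=proj(c_,[.46,.12,.11]).astype(int)
    if c_=="scene": cv2.imwrite("pics/a4.png",cv2.resize(im[v-50:v+50,u-65:u+65],(780,600),interpolation=cv2.INTER_CUBIC)); print(u-65,v-50)
    for n in("lid_press","pull_bar"): print(n,[(np.round(d["location"],4).tolist(),round(d["score"],2)) for d in eyes.spot_point(c_,n)[:2]])
s=state();print(s["tcp_pos"],s["contact_force"])
E
```

```text
146 132
lid_press [([0.4368, 0.1673, 0.1196], 0.94)]
pull_bar [([0.3953, -0.0002, 0.0952], 0.4)]
lid_press [([0.44, 0.1661, 0.1214], 0.83), ([0.6391, 0.1553, 0.097], 0.58)]
pull_bar [([0.3941, 0.0032, 0.0875], 0.61)]
[0.44031769 0.16791922 0.13221732] [-2.10013577  0.4073507   5.37051967]
```

View pics/a4.png

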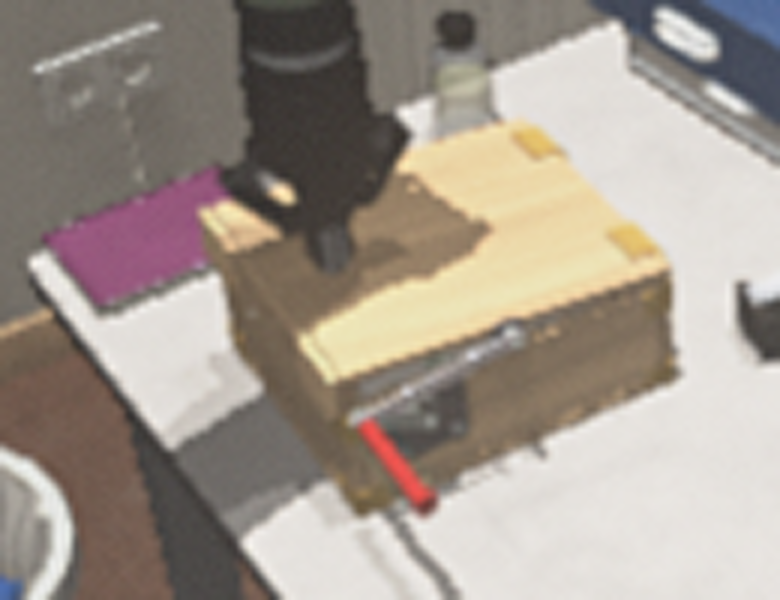

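The lid is nearly shut, with the fingertips on it at about (330,265), and the stay is folded with the bar at (400,470). About 5 N is felt, so this is the catch; I'll go on in small steps.

Request:
move_arm:
  delta_rot:
    - [0, 0, 0]
    - [0, 0, 0]
    - [0, 0, 0]
  delta_pos:
    - [0, -0.002, 0.0015]
    - [0, -0.002, 0.003]
    - [0, -0.002, 0.003]
  fingers: [-1, -1, -1]

```text
time: 21.9
tcp_pos: [0.4401, 0.1679, 0.1314]
tool_rot: [-3.134, 0.0, 1.519]
contact_force: [-1.7, -1.3, 4.9]
gripper_width: 0.0
grasp_force: 2.3
```

Request:
move_arm:
  delta_rot:
    - [0, 0, 0]
    - [0, 0, 0]
    - [0, 0, 0]
  delta_pos:
    - [0, 0, 0.0015]
    - [0, 0, 0.003]
    - [0, 0, 0.003]
  fingers: [-1, -1, -1]

```text
time: 22.28
tcp_pos: [0.4401, 0.1679, 0.1305]
tool_rot: [-3.134, -0.0, 1.519]
contact_force: [-1.9, -0.1, 5.2]
gripper_width: -0.0
grasp_force: 2.4
```

Request:
move_arm:
  delta_rot:
    - [0, 0, 0]
    - [0, 0, 0]
    - [0, 0, 0]
    - [0, 0, 0]
  delta_pos:
    - [0, 0, 0.0015]
    - [0, 0, 0.003]
    - [0, 0, 0.0045]
    - [0, 0, 0.0045]
  fingers: [-1, -1, -1, -1]

```text
time: 22.78
tcp_pos: [0.4399, 0.1679, 0.129]
tool_rot: [-3.134, -0.0, 1.52]
contact_force: [-1.5, -0.1, 4.5]
gripper_width: 0.0002
grasp_force: 1.9
```

Request:
move_arm:
  delta_rot:
    - [0, 0, 0]
    - [0, 0, 0]
    - [0, 0, 0]
    - [0, 0, 0]
  delta_pos:
    - [0, 0, 0.0015]
    - [0, 0, 0.003]
    - [0, 0, 0.0045]
    - [0, 0, 0.0045]
  fingers: [-1, -1, -1, -1]

```text
time: 23.28
tcp_pos: [0.4397, 0.1679, 0.1275]
tool_rot: [-3.133, 0.0, 1.52]
contact_force: [-1.6, -0.2, 3.8]
gripper_width: 0.0002
grasp_force: 1.5
```

Request:
move_arm:
  delta_rot:
    - [0, 0, 0]
    - [0, 0, 0]
    - [0, 0, 0]
    - [0, 0, 0]
  delta_pos:
    - [0, 0, 0.0015]
    - [0, 0, 0.003]
    - [0, 0, 0.0045]
    - [0, 0, 0.0045]
  fingers: [-1, -1, -1, -1]

```text
time: 23.78
tcp_pos: [0.4402, 0.1679, 0.1262]
tool_rot: [-3.134, 0.0, 1.519]
contact_force: [-1.3, -0.3, 1.7]
gripper_width: 0.0
grasp_force: 0.6
```

Request:
move_arm:
  delta_rot:
    - [0, 0, 0]
    - [0, 0, 0]
    - [0, 0, 0]
  delta_pos:
    - [0, 0, 0.0015]
    - [0, 0, 0.003]
    - [0, 0, 0.003]
  fingers: [-1, -1, -1]

```text
time: 24.15
tcp_pos: [0.4401, 0.1679, 0.1254]
tool_rot: [-3.134, 0.0, 1.519]
contact_force: [-0.5, 0.2, 2.2]
gripper_width: 0.0003
grasp_force: 0.7
```

Request:
move_arm:
  delta_rot:
    - [0, 0, 0]
    - [0, 0, 0]
    - [0, 0, 0]
  delta_pos:
    - [0, 0, 0.0015]
    - [0, 0, 0.003]
    - [0, 0, 0.003]
  fingers: [-1, -1, -1]

```text
time: 24.52
tcp_pos: [0.4401, 0.1679, 0.1245]
tool_rot: [-3.134, -0.0, 1.519]
contact_force: [-0.7, 0.5, 1.1]
gripper_width: 0.0
grasp_force: 0.6
```

Request:
move_arm:
  delta_rot:
    - [0, 0, 0]
    - [0, 0, 0]
    - [0, 0, 0]
  delta_pos:
    - [0, 0, 0.001]
    - [0, 0, 0.002]
    - [0, 0, 0.002]
  fingers: [-1, -1, -1]

```text
time: 24.9
tcp_pos: [0.4399, 0.1679, 0.1238]
tool_rot: [-3.134, 0.0, 1.519]
contact_force: [-0.2, 0.4, 1.5]
gripper_width: 0.0003
grasp_force: 0.5
```

Request:
move_arm:
  delta_rot:
    - [0, 0, 0]
    - [0, 0, 0]
  delta_pos:
    - [0, 0, 0.001]
    - [0, 0, 0.0015]
  fingers: [-1, -1]

```text
time: 25.15
tcp_pos: [0.4399, 0.1679, 0.1235]
tool_rot: [-3.134, -0.0, 1.519]
contact_force: [-0.6, -0.5, 2.0]
gripper_width: 0.0001
grasp_force: 0.8
```

Request:
move_arm:
  delta_rot:
    - [0, 0, 0]
    - [0, 0, 0]
  delta_pos:
    - [0, 0, 0.0005]
    - [0, 0, 0.001]
  fingers: [-1, -1]

```text
time: 25.4
tcp_pos: [0.4399, 0.1679, 0.1232]
tool_rot: [-3.134, -0.0, 1.519]
contact_force: [0.1, -0.0, 1.0]
gripper_width: 0.0
grasp_force: 0.8
```

Request:
move_arm:
  delta_rot:
    - [0, 0, 0]
    - [0, 0, 0]
  delta_pos:
    - [0, 0, 0.0005]
    - [0, 0, 0.001]
  fingers: [-1, -1]

```text
time: 25.65
tcp_pos: [0.4399, 0.1679, 0.1228]
tool_rot: [-3.134, 0.0, 1.519]
contact_force: [-0.5, 0.4, 1.6]
gripper_width: 0.0002
grasp_force: 0.6
```

Request:
move_arm:
  delta_rot:
    - [0, 0, 0]
    - [0, 0, 0]
  delta_pos:
    - [0, 0, 0.0005]
    - [0, 0, 0.001]
  fingers: [-1, -1]

```text
time: 25.9
tcp_pos: [0.4398, 0.1679, 0.1225]
tool_rot: [-3.134, -0.0, 1.519]
contact_force: [-0.2, 0.6, 1.1]
gripper_width: -0.0002
grasp_force: 0.6
```

Request:
move_arm:
  delta_rot:
    - [0, 0, 0]
    - [0, 0, 0]
  delta_pos:
    - [0, 0, 0.0005]
    - [0, 0, 0.001]
  fingers: [-1, -1]

```text
time: 26.15
tcp_pos: [0.4398, 0.1679, 0.1222]
tool_rot: [-3.134, 0.0, 1.519]
contact_force: [-0.0, 0.4, 0.7]
gripper_width: 0.0
grasp_force: 0.5
```

Request:
move_arm:
  delta_rot:
    - [0, 0, 0]
    - [0, 0, 0]
  delta_pos:
    - [0, 0, 0.0005]
    - [0, 0, 0.001]
  fingers: [-1, -1]

```text
time: 26.4
tcp_pos: [0.4398, 0.1679, 0.1219]
tool_rot: [-3.134, -0.0, 1.519]
contact_force: [-0.6, 1.0, 1.0]
gripper_width: 0.0003
grasp_force: 0.5
```

Request:
move_arm:
  delta_rot:
    - [0, 0, 0]
    - [0, 0, 0]
    - [0, 0, 0]
  delta_pos:
    - [0, 0, 0.001]
    - [0, 0, 0.002]
    - [0, 0, 0.002]
  fingers: [-1, -1, -1]

```text
time: 26.78
tcp_pos: [0.4398, 0.1679, 0.1215]
tool_rot: [-3.134, -0.0, 1.52]
contact_force: [-1.1, 0.2, 3.3]
gripper_width: 0.0002
grasp_force: 1.9
```

Request:
move_arm:
  delta_rot:
    - [0, 0, 0]
    - [0, 0, 0]
  delta_pos:
    - [0, 0, 0.0007]
    - [0, 0, 0.0007]
  fingers: [-1, -1]

```text
time: 27.02
tcp_pos: [0.4398, 0.1679, 0.1214]
tool_rot: [-3.134, -0.0, 1.52]
contact_force: [-2.8, -0.3, 5.0]
gripper_width: -0.0001
grasp_force: 2.7
```

Request:
move_arm:
  delta_rot:
    - [0, 0, 0]
    - [0, 0, 0]
  delta_pos:
    - [0, 0, 0.0007]
    - [0, 0, 0.0007]
  fingers: [-1, -1]

```text
time: 27.28
tcp_pos: [0.4398, 0.1679, 0.1213]
tool_rot: [-3.134, -0.0, 1.52]
contact_force: [-3.0, 0.8, 5.7]
gripper_width: 0.0001
grasp_force: 3.3
```

Request:
move_arm:
  delta_rot:
    - [0, 0, 0]
    - [0, 0, 0]
    - [0, 0, 0]
  delta_pos:
    - [0, 0, 0.0007]
    - [0, 0, 0.0013]
    - [0, 0, 0.0013]
  fingers: [-1, -1, -1]

```text
time: 27.65
tcp_pos: [0.4398, 0.168, 0.1211]
tool_rot: [-3.134, -0.0, 1.52]
contact_force: [-3.4, 0.4, 8.6]
gripper_width: 0.0004
grasp_force: 4.5
```

Request:
move_arm:
  delta_rot:
    - [0, 0, 0]
    - [0, 0, 0]
    - [0, 0, 0]
    - [0, 0, 0]
  delta_pos:
    - [0, 0, 0.0006]
    - [0, 0, 0.0009]
    - [0, 0, 0.0009]
    - [0, 0, 0.0009]
  fingers: [-1, -1, -1, -1]

```text
time: 28.15
tcp_pos: [0.4398, 0.168, 0.121]
tool_rot: [-3.134, -0.0, 1.52]
contact_force: [-3.8, -0.5, 10.8]
gripper_width: 0.0003
grasp_force: 5.4
```

Request:
move_arm:
  delta_rot:
    - [0, 0, 0]
    - [0, 0, 0]
    - [0, 0, 0]
    - [0, 0, 0]
    - [0, 0, 0]
    - [0, 0, 0]
    - [0, 0, 0]
    - [0, 0, 0]
  delta_pos:
    - [0, 0, -0.002]
    - [0, 0, -0.005]
    - [0, 0, -0.02]
    - [0, 0, -0.1]
    - [0, 0, -0.25]
    - [0, 0, -0.45]
    - [0, 0, -0.6]
    - [0, 0, -0.6]
  fingers: [-1, -1, -1, -1, -1, -1, -1, -1]

```text
time: 29.15
tcp_pos: [0.4436, 0.1683, 0.3041]
tool_rot: [-3.141, -0.002, 1.519]
contact_force: [0.1, -0.3, -0.5]
gripper_width: 0.0001
grasp_force: 0.0
```

```bash
python3 - <<'E'
from p import *
for c_ in("scene","top"):
    im=eyes.read_camera(c_)[:,:,::-1]; u,v=proj(c_,[.46,.12,.11]).astype(int)
    if c_=="scene": cv2.imwrite("pics/a5.png",cv2.resize(im[v-50:v+50,u-65:u+65],(780,600),interpolation=cv2.INTER_CUBIC)); print(u-65,v-50)
    for n in("lid_press","pull_bar"): print(n,[(np.round(d["location"],4).tolist(),round(d["score"],2)) for d in eyes.spot_point(c_,n)[:2]])
s=state();print(s["tcp_pos"],s["contact_force"])
E
```

```text
146 132
lid_press [([0.4329, 0.1668, 0.1075], 0.74)]
pull_bar [([0.393, 0.0012, 0.0906], 0.59)]
lid_press [([0.4364, 0.1687, 0.1109], 0.57)]
pull_bar [([0.394, 0.0013, 0.085], 0.62)]
[0.44050786 0.16764344 0.29885501] [-1.04580212 -0.03010768 -0.98877213]
```

View pics/a5.png

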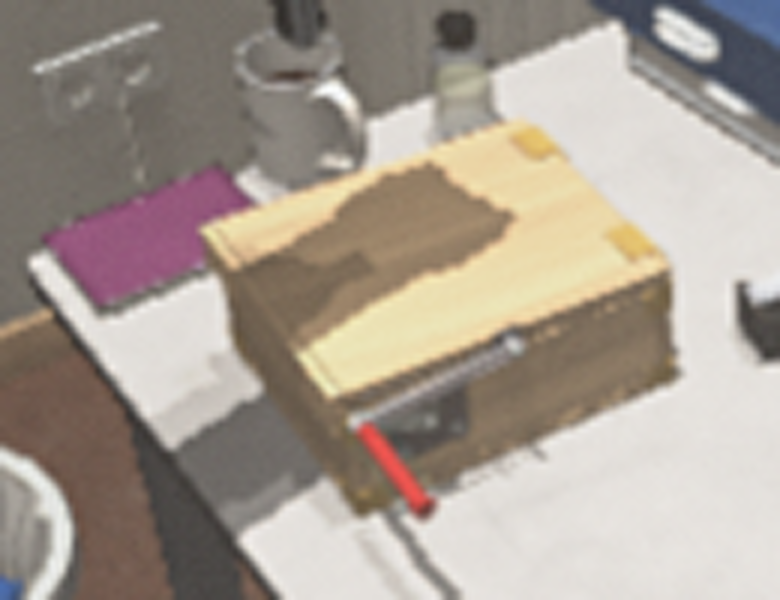

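The lid lies shut (front edge at about (265,310)), with the press point at about 0.109 m. That matches the stop height felt while pushing, and nothing else has moved.

```bash
python3 -c "
from plant import arm
print(arm.close_job())"
```

```text
the job is handed in; nothing more can be done
None
```

The job is handed in: I unlocked the stay and lowered the lid, the catch gave way under about 5 N, and I pressed the lid onto its stop with about 11 N; it stayed shut after the arm withdrew (the judge's result was not shown).

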